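Load, grease and close the wash carrier

TASK

Set every mesh basket on the bench upright on the floor of the grey wash carrier. Dip the tip of the brush well down into the white pot, dab the top of the carrier's thick pin with it, dip it again and dab the top of the thin pin, and then stand the brush back in its stand. Finally lower the cover, held level, over both pins at once until it lies flush on the carrier with its large hole on the thick pin, without tipping the cover or the pot, and leave the other things on the bench where they are.

Things in the scene. Friction and masses are not known exactly. Their poses are not given: they have to be found in the camera images.
- carrier: fixed grey open-topped box with a solid ear at each end, 230 (its x) x 150 (its y) x 68 mm high; origin under its centre, z up. Square well in the middle, 140 x 140 mm inside, walls 5 mm, well floor 5 mm above the bench. Its rim and ears are level at 68 mm. A vertical steel pin rises 26 mm above each ear (top at 94 mm): thick pin at x = -95 mm, thin pin at x = +95 mm, both at y = 0. The well takes four baskets, two by two
- pin_thick (a point): top centre of the thick pin: 20 mm diameter, its top 6 mm tapered to 12 mm
- pin_thin (a point): top centre of the thin pin: 14 mm diameter, its top 6 mm tapered to 6 mm
- cover_center (a point): loose aluminium cover plate 230 (x) x 150 (y) x 6 mm, about 0.4 kg, with a black bar handle on top, 90 mm along x, 16 mm thick, 34 mm tall, centred. The point lies on the centre line 20 mm above the underside (half-way up the whole, inside the handle; the handle top is 40 mm above the underside). z up; starts flat on the bench
- hole_thick (a point): centre of the cover's large hole (23 mm diameter, 95 mm from the centre in -x), at the underside
- hole_thin (a point): centre of the cover's small hole (17 mm diameter, 95 mm from the centre in +x), at the underside
- brush_center (a point): centre of the brush: a straight round rod 170 mm long, tip downward; dark stiff bristles 14 mm diameter for 30 mm, then steel ferrule and wooden handle 16 mm diameter. z runs from the bristle tip to the handle's top. It starts in the stand, handle up, and may lean up to about 8 degrees; its tip stands 10 mm above the bench, its top about 180 mm
- brush_tip (a point): centre of the bristle end of the brush (85 mm below its centre along its z)
- stand_mouth (a point): centre of the mouth of the fixed black brush stand: an upright tube 70 mm high on a round foot 64 mm wide; bore 20 mm, flared to about 30 mm at the mouth, bore floor 10 mm above the bench
- brush: the brush as a whole; origin at the bristle end
- cover: the cover as a whole; origin at the centre of its underside
- pot: loose open white ceramic pot, 72 mm diameter at the rim, 55 mm high, wall 4 mm, inner floor about 5 mm up; origin at the centre of its underside. It holds the grease (nothing to see or feel): the brush tip has to go at least 15 mm below the rim. It must not be tipped
- basket0_center (a point): round steel mesh basket, 56 mm diameter and 28 mm high, closed on top, with an upright steel stem 14 mm diameter and 30 mm tall in the middle (58 mm in all), about 0.12 kg; the point lies on the stem's axis 29 mm above the underside, 1 mm above the drum's top; z up along the stem (may be absent, as any of the four)
- basket1_center (a point): another such basket (may be absent)
- basket2_center (a point): another such basket (may be absent)
- basket3_center (a point): another such basket (may be absent)
- jar_small: bystander: small glass jar with black lid, 50 mm diameter, 52 mm high, among the baskets; origin at the centre of its underside
- loupe: bystander: black tapered eye loupe, 44 mm diameter, 45 mm high, among the baskets; origin at the centre of its underside
- flask: bystander: white bottle, 44 mm diameter, 100 mm high, near pot and brush; origin at the centre of its underside
- screwdriver: bystander: screwdriver, 160 mm, lying at the far side
- jar_big: bystander: glass jar with black lid, 76 mm diameter, 110 mm high, far side; origin at the centre of its underside
- weight: bystander: brass weight, 52 mm diameter, 40 mm high, far side; origin at the centre of its underside
- dish: bystander: white saucer, 90 mm diameter, 20 mm high, far side; origin at the centre of its underside
Not all that is in view belongs to the job. What is shaped like the part that bears basket3_center but green or purple is not meant. Leave any green or turquoise look-alike of the part that bears basket1_center alone.

How it is judged:
By the outcome, as a careful person would: the job done as asked, in the order asked, and still so for the second after the job is handed in, with the robot touching nothing.
Of basket0, basket1, basket2, basket3 only 2 to 4 are there at a start; the rules pass over those that are not, and their reading is None.
At some moment in a run one of basket0, basket1, basket2, basket3 may be knocked a few centimetres aside while the robot is not near it.
It also fails if it takes over 208 s, if anything falls off the work surface, if the arm or the gripper's body presses on something with over 40 N, if the wrist force passes 120 N, or if a joint passes its speed limit or range.

ROBOT

A 7-joint arm with a two-finger parallel gripper is mounted at the origin on the work surface. World frame = base frame: x ahead of the robot, y to its left, z up, the work surface at z = 0. Lengths are in m, angles in rad, forces in N, time in s.
With the tool pointing down it reaches from about 0.375 to 0.925 m from the base axis. Payload 3.1 kg.
Tool frame: the origin (TCP) lies between the finger pads; the fingertips stand 19 mm ahead of it and the grasp point (between the pads) is the TCP; z points along the fingers, y is the line along which they close (so a half turn about z gives the same grasp; the last joint's range is limited). The gripper opens to 85 mm and grips with 20 to 120 N. Pads are 22 mm wide; open, the fingers measure 114 mm over their backs; the gripper's body (76 mm by 85 mm) begins 54 mm behind the grasp point. The pads swing forward as they close: fully open they stand 13 mm farther back than shut.
Start: joints at [1.063, 0.383, 0.044, 1.598, -0.018, 1.161, -0.05], TCP at [0.259, -0.596, 0.227] pointing down, gripper open.
Joint ranges: [-2.61, 2.61], [-0.41, 2.15], [-1.48, 1.57], [0, 2.5], [-1.57, 4.71], [0.05, 1.97], [-2.85, 2.85]. Speed limits (rad/s): [2.79, 2.79, 3.14, 3.14, 3.14, 3.14, 3.14].

INTERFACE

Orientations are given as a unit quaternion [x, y, z, w].
In Python, from bench import move_ptp, movel, move_j, move_gripper, pause, inverse_kinematics, read_camera, camera_params, MotionError, sign_off, look_for, tip_of, read_time_s, read_qpos, read_joint_vel, read_effort, read_eef_pos, read_tcp_rot, read_ft_force, read_ft_torque, read_finger_gap, read_grasp_force gives the robot as it stands. Calls block until the motion is done:
- move_ptp(position, orientation): joint-space move of the TCP to a pose.
- movel(position, orientation=None, speed=0.15): straight line of the TCP; orientation=None keeps the orientation; speed is the mean speed in m/s.
- move_j(angles): joint-space move.
- move_gripper(opening, effort=None): finger opening in m; effort is the grip in N (None keeps the last); returns when the fingers have stopped.
- pause(seconds).
- inverse_kinematics(position, orientation): joint angles nearest the present ones, or None.
- read_camera(name): name is "scene" or "top"; returns the picture (384x512x3 uint8, red, green, blue); there is no depth.
- camera_params(name): a dict with "K" (3x3 intrinsics, pixels), "dist_coeffs" ([k1, k2, p1, p2, k3] as OpenCV has them; the pictures are not rectified), "camera_from_world" (4x4, takes a point from world to camera coordinates). Camera axes: x right, y down, z forward; pixel columns grow to the right and rows downward; lengths in m; the calibration is good to about 2 mm. A picture is of the moment at which its call begins. camera_params takes no time and is no camera call.
A pose or a line that the arm cannot do raises MotionError and nothing moves.
- sign_off(): hands the job in; it is judged then, once.
Trained networks look in the newest picture that a camera, given by its name, has taken for a name from the list of things; names that differ only in an ending like _2 or _b are one class to them, and where a whole thing is asked for, a point or a joint stands for the part that bears it (a point fixed in the world has none). Each returns a list of dicts, best first, with "confidence" (0 to 1); they miss things now and then, are a little off and sometimes report something else, mostly with a low value. They report only what shows in the picture. A call takes as long as a camera call. They do not tell look-alikes from the thing itself.
- look_for(camera, name): "at" ([column, row] in pixels, amid what is visible of it).
- tip_of(camera, name): "at" ([column, row] in pixels: a listed point, or the origin of a listed thing).
Readings, each from a call of its own:
- read_time_s(): time.
- read_qpos(): joint angles.
- read_joint_vel(): joint speeds.
- read_effort(): joint torques, N m.
- read_eef_pos(): TCP position.
- read_tcp_rot(): TCP orientation.
- read_ft_force(): force on the tool from outside, world axes, zero at the start.
- read_ft_torque(): the same for the moment, N m.
- read_finger_gap(): finger opening in m.
- read_grasp_force(): force on a finger pad.
Only numpy, scipy, OpenCV 4.12 (cv2) and the standard library are available. Lean on these libraries where they do the work, as an engineer would, in place of code of your own. Each camera call takes 0.05 s, during which the arm holds its last target. There are 200 camera calls.

## Working session

There is one attempt and no reset: what is moved stays moved. The work goes in short steps, each a Python script; the robot and the scene stay as the last script left them, time stands still between calls to the robot, and variables do not carry over. Pictures are saved under pics/ and viewed, at most 14 in all, crops included, and the job is handed in when it is done.

```bash
ls; mkdir -p pics; cat > h.py <<'E'
import numpy as np, cv2
from bench import *
def save(cam,name):
    im=read_camera(cam); cv2.imwrite(f'pics/{name}.png',im[:,:,::-1]); return im
def ray(cam,px):
    p=camera_params(cam); K=np.array(p['K'],float); d=np.array(p['dist_coeffs'],float); T=np.array(p['camera_from_world'])
    u=cv2.undistortPoints(np.array([[px]],float),K,d)[0,0]
    R=T[:3,:3]; o=-R.T@T[:3,3]; v=R.T@np.array([u[0],u[1],1.]); return o,v
def at_z(cam,px,z):
    o,v=ray(cam,px); return o+v*(z-o[2])/v[2]
def proj(cam,P):
    p=camera_params(cam); K=np.array(p['K'],float); d=np.array(p['dist_coeffs'],float); T=np.array(p['camera_from_world'])
    return cv2.projectPoints(np.array([P],float),cv2.Rodrigues(T[:3,:3])[0],T[:3,3],K,d)[0][0,0]
def tri(ps):  # [(cam,px),...] 
    A=np.zeros((3,3));b=np.zeros(3)
    for c,px in ps:
        o,v=ray(c,px); v/=np.linalg.norm(v); M=np.eye(3)-np.outer(v,v); A+=M;b+=M@o
    return np.linalg.solve(A,b)
E
python3 - <<'E'
from h import *
for c in ('top','scene'):
    im=save(c,c+'0')
    o,v=ray(c,(256,192)); print(c,o.round(3),(o-v*o[2]/v[2]).round(3))
zs=dict(basket0_center=.029,pin_thick=.094,pin_thin=.094,cover_center=.02,hole_thick=0,hole_thin=0,brush_center=.095,brush_tip=.01,stand_mouth=.07,pot=0,flask=0,jar_small=0,loupe=0)
for n,z in zs.items():
  for c in ('top','scene'):
    for r in tip_of(c,n)[:6]:
        print(n,c,np.round(r['at'],1),round(r['confidence'],2),at_z(c,r['at'],z).round(3)[:2])
print(read_time_s(),read_tcp_rot())
E
```

```text
pics
top [ 0.485 -0.054  1.152] [ 0.631 -0.035  0.   ]
scene [0.917 0.419 0.888] [ 0.57  -0.124  0.   ]
pin_thick top [284.3 258.2] 0.97 [ 0.436 -0.109]
pin_thick scene [296.1 153.9] 0.74 [ 0.443 -0.114]
pin_thick scene [422.5 286.6] 0.59 [0.443 0.347]
pin_thin top [291.3 184.4] 0.82 [ 0.638 -0.135]
pin_thin top [171.8 152.1] 0.44 [0.739 0.199]
pin_thin scene [236.1 179.5] 0.81 [ 0.628 -0.129]
cover_center top [208.6 217.3] 0.87 [0.556 0.106]
cover_center top [219.  144.6] 0.63 [0.776 0.074]
cover_center top [124.1 226.6] 0.6 [0.535 0.357]
cover_center scene [309.1 248.3] 0.97 [0.562 0.11 ]
hole_thick top [316.9 144.6] 0.66 [ 0.773 -0.226]
hole_thick top [377.4 198. ] 0.63 [ 0.603 -0.401]
hole_thick top [207.  251.4] 0.62 [0.457 0.115]
hole_thick scene [335.8 228.7] 0.95 [0.458 0.096]
hole_thin top [209.3 185.9] 0.88 [0.653 0.107]
hole_thin top [374.8 258.8] 0.62 [ 0.423 -0.382]
hole_thin scene [279.8 268.6] 0.79 [0.65  0.108]
hole_thin scene [268.8 336.3] 0.44 [0.766 0.23 ]
brush_center top [118.6 257.5] 0.69 [0.448 0.343]
brush_center top [208.6 213.3] 0.3 [0.563 0.096]
brush_center scene [420.3 285.5] 0.76 [0.445 0.342]
brush_tip scene [265.7 186.8] 0.61 [ 0.541 -0.118]
brush_tip scene [306.8 250.6] 0.16 [0.567 0.108]
stand_mouth top [116.7 256.3] 0.85 [0.45  0.358]
stand_mouth scene [418.1 288.9] 0.72 [0.441 0.343]
pot top [120.8 225.8] 0.85 [0.538 0.375]
pot scene [382.4 332.9] 0.74 [0.546 0.366]
pot scene [248.  118.7] 0.61 [ 0.428 -0.391]
flask top [136.  198.5] 0.78 [0.62 0.33]
flask scene [351.6 336.7] 0.79 [0.61  0.333]
jar_small top [373.3 259.4] 0.78 [ 0.421 -0.377]
jar_small scene [246.2 122.4] 0.5 [ 0.442 -0.38 ]
loupe top [378.  225.2] 0.57 [ 0.521 -0.397]
loupe scene [223.8 129.6] 0.57 [ 0.52  -0.392]
1.4 [ 9.79080053e-01  2.03475421e-01  6.37505450e-06 -4.70259835e-05]
```

View pics/top0.png

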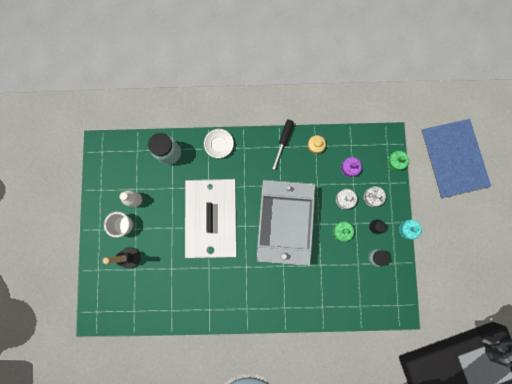

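View pics/scene0.png

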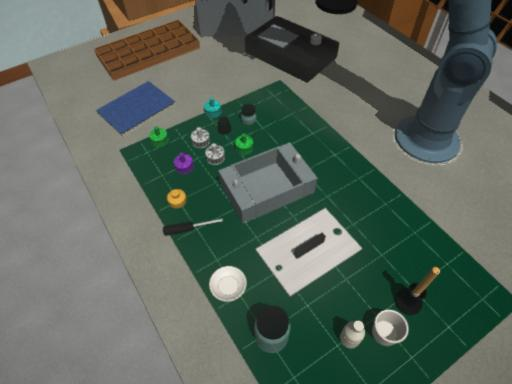

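```bash
python3 - <<'E'
from h import *
for c in ('top','scene'):
  read_camera(c)
  for n in ('basket0_center','basket1_center','basket2_center'):
    for f in (tip_of,look_for):
      for r in f(c,n)[:8]:
        print(n,c,f.__name__,np.round(r['at'],1),round(r['confidence'],2),at_z(c,r['at'],.029).round(3)[:2])
E
```

```text
basket0_center top call [135.3 200.3] 0.3 [0.611 0.322]
basket1_center top call [374.9 195.4] 0.88 [ 0.608 -0.385]
basket1_center top call [412.8 227.3] 0.65 [ 0.512 -0.49 ]
basket1_center top call [399.6 158.5] 0.57 [ 0.717 -0.466]
basket1_center top call [210.9 216.2] 0.54 [0.559 0.098]
basket1_center top call [211.1 187.3] 0.23 [0.644 0.097]
basket1_center top call [395.5 159.6] 0.89 [ 0.714 -0.454]
basket1_center top call [409.3 229.3] 0.83 [ 0.506 -0.479]
basket1_center top call [375.6 196.3] 0.61 [ 0.605 -0.387]
basket0_center scene call [411.5 300.8] 0.33 [0.451 0.351]
basket0_center scene call [408.2 299. ] 0.34 [0.454 0.344]
basket1_center scene call [213.8 103.7] 0.76 [ 0.5   -0.489]
basket1_center scene call [223.5 131.6] 0.74 [ 0.539 -0.358]
basket1_center scene call [246.5 122.5] 0.72 [ 0.457 -0.353]
basket1_center scene call [197.8 132.9] 0.64 [ 0.609 -0.398]
basket1_center scene call [308.8 249.6] 0.57 [0.568 0.116]
basket1_center scene call [268.5 336.1] 0.31 [0.771 0.235]
basket1_center scene call [199.9 136.8] 0.72 [ 0.611 -0.379]
basket1_center scene call [155.3 137.6] 0.62 [ 0.729 -0.453]
basket1_center scene call [212.3 107.7] 0.49 [ 0.514 -0.474]
basket1_center scene call [182.9 227.9] 0.33 [ 0.804 -0.114]
basket2_center scene call [237.6 180.7] 0.66 [ 0.603 -0.168]
basket2_center scene call [418.3 289.8] 0.47 [0.418 0.341]
basket2_center scene call [350.8 336.1] 0.3 [0.621 0.334]
basket2_center scene call [224.5 127.1] 0.61 [ 0.526 -0.374]
```

```bash
python3 - <<'E'
from h import *
a=cv2.imread('pics/top0.png'); b=cv2.imread('pics/scene0.png')
A=cv2.resize(a[110:280,245:430],None,fx=2.1,fy=2.1,interpolation=3); B=cv2.resize(b[80:220,140:325],None,fx=2.1,fy=2.1,interpolation=3)
C=cv2.resize(a[150:280,90:250],(388,316),interpolation=3)
h=600
o=np.zeros((600,800,3),np.uint8); o[:min(357,A.shape[0]),:388]=A[:357,:388]; o[:B.shape[0],400:400+B.shape[1]]=B; 
D=cv2.resize(a[210:275,90:180],(330,238),interpolation=3); o[360:598,:330]=D
E=cv2.resize(b[255:355,340:450],(330,300),interpolation=3); o[298:598,400:730]=E
cv2.imwrite('pics/crop1.png',o)
for c in ('top','scene'):
  read_camera(c)
  for n in ('basket3_center','basket3','basket0','brush','cover'):
    try:
      for f in (tip_of,look_for):
       for r in f(c,n)[:8]:
        print(n,c,np.round(r['at'],1),round(r['confidence'],2),at_z(c,r['at'],.029).round(3)[:2])
    except Exception as e: print(n,e)
E
```

```text
basket3_center top [349.6 166.1] 0.86 [ 0.698 -0.316]
basket3_center top [343.1 230.7] 0.8 [ 0.507 -0.286]
basket3_center top [345.5 197.4] 0.57 [ 0.604 -0.298]
basket3_center top [345.6 229.1] 0.87 [ 0.512 -0.294]
basket3_center top [349.1 164.4] 0.79 [ 0.703 -0.315]
basket3_center top [346.2 199.3] 0.59 [ 0.599 -0.3  ]
basket3 it knows: basket0_center, basket1_center, basket2_center, basket3_center, brush, brush_center, brush_tip, carrier, cover, cover_center, dish, flask, hole_thick, hole_thin, jar_big, jar_small, loupe, p
basket0 it knows: basket0_center, basket1_center, basket2_center, basket3_center, brush, brush_center, brush_tip, carrier, cover, cover_center, dish, flask, hole_thick, hole_thin, jar_big, jar_small, loupe, p
brush top [127.2 256.5] 0.69 [0.448 0.343]
brush top [115.6 258.3] 0.7 [0.443 0.377]
cover top [210.6 217.5] 0.88 [0.555 0.099]
cover top [209.2 218.4] 0.78 [0.553 0.103]
basket3_center scene [244.2 140.5] 0.78 [ 0.505 -0.29 ]
basket3_center scene [183.1 159.7] 0.74 [ 0.697 -0.324]
basket3_center scene [214.2 152.8] 0.69 [ 0.607 -0.297]
basket3_center scene
[... 180 characters left out ...]
basket1_center, basket2_center, basket3_center, brush, brush_center, brush_tip, carrier, cover, cover_center, dish, flask, hole_thick, hole_thin, jar_big, jar_small, loupe, p
basket0 it knows: basket0_center, basket1_center, basket2_center, basket3_center, brush, brush_center, brush_tip, carrier, cover, cover_center, dish, flask, hole_thick, hole_thin, jar_big, jar_small, loupe, p
brush scene [409.8 303.6] 0.72 [0.459 0.354]
brush scene [192.  229.7] 0.62 [ 0.786 -0.096]
brush scene [425.5 282.3] 0.71 [0.39  0.337]
brush scene [306.1 251.4] 0.24 [0.577 0.116]
cover scene [308.5 250.8] 0.58 [0.571 0.118]
cover scene [303.4 252.1] 0.64 [0.584 0.114]
cover scene [408.6 301.7] 0.16 [0.458 0.349]
```

View pics/crop1.png

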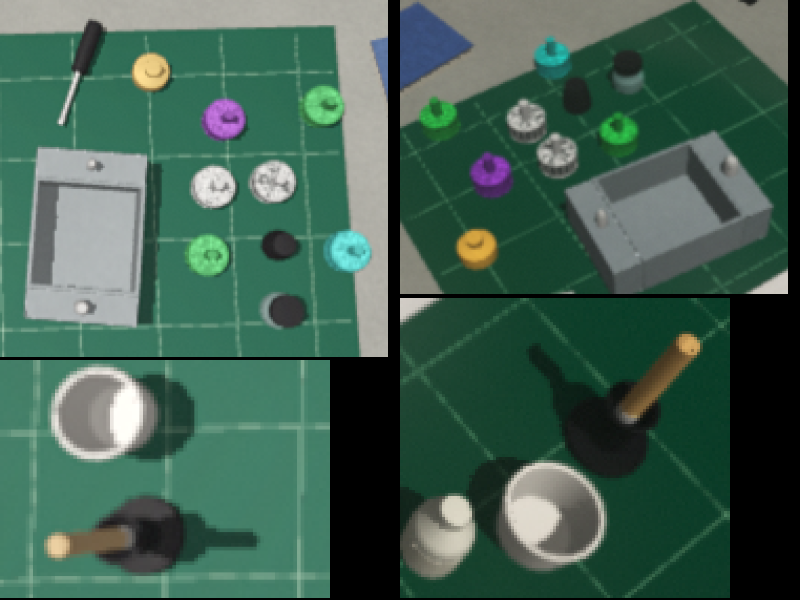

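```bash
cat >> h.py <<'E'
from scipy.optimize import minimize
def projs(cam,P):
    p=camera_params(cam); K=np.array(p['K'],float); d=np.array(p['dist_coeffs'],float); T=np.array(p['camera_from_world'])
    return cv2.projectPoints(np.asarray(P,float),cv2.Rodrigues(T[:3,:3])[0],T[:3,3],K,d)[0][:,0]
S=4
def dts(ims):
    out={}
    for c,im in ims.items():
        g=cv2.resize(im,None,fx=S,fy=S,interpolation=cv2.INTER_CUBIC)
        g=cv2.GaussianBlur(g,(0,0),2.5)
        e=np.max([cv2.Canny(np.ascontiguousarray(g[:,:,k]),15,35) for k in range(3)],axis=0)
        out[c]=cv2.distanceTransform((e==0).astype(np.uint8),cv2.DIST_L2,5)/S
    return out
def circ(r,z,x=0,y=0,n=60):
    t=np.linspace(0,2*np.pi,n,False); return np.c_[x+r*np.cos(t),y+r*np.sin(t),0*t+z]
def rect(a,b,z,n=50):
    c=np.array([[-a,-b],[a,-b],[a,b],[-a,b],[-a,-b]])/2
    return np.vstack([np.c_[np.linspace(c[i],c[i+1],n,False),np.full(n,z)] for i in range(4)])
def pose(P,q):
    yaw=q[2] if len(q)>2 else 0; c,s=np.cos(yaw),np.sin(yaw)
    return np.c_[c*P[:,0]-s*P[:,1]+q[0],s*P[:,0]+c*P[:,1]+q[1],P[:,2]]
def fit(D,model,q0,cams=('top','scene'),tau=2.5):
    def f(q):
        t=0
        for c in cams:
            uv=projs(c,pose(model,q))*S+(S-1)/2
            d=cv2.remap(D[c],uv[:,0].astype(np.float32),uv[:,1].astype(np.float32),cv2.INTER_LINEAR,borderValue=9)[:,0]
            t+=np.mean(np.minimum(d/tau,1)**2)
        return t/len(cams)
    n=len(q0); best=None; rng=np.random.default_rng(0)
    sc=np.array([.005,.005,.03][:n])
    for k in range(10):
        s=np.array(q0)+(rng.normal(size=n)*sc if k else 0)
        r=minimize(f,s,method='Nelder-Mead',options=dict(initial_simplex=np.vstack([s]+[s+np.eye(n)[i]*sc for i in range(n)]),xatol=1e-5,fatol=1e-6))
        if best is None or r.fun<best.fun: best=r
    return best.x,best.fun
carrier=np.vstack([rect(.23,.15,.068),rect(.14,.14,.068),circ(.006,.094,-.095),circ(.010,.088,-.095),circ(.007,.088,.095)])
cover=np.vstack([rect(.23,.15,.006),circ(.0115,.006,-.095),circ(.0085,.006,.095),rect(.09,.016,.04,25)])
basket=np.vstack([circ(.028,.028),circ(.028,.0,n=20)])
pot=np.vstack([circ(.036,.055),circ(.032,.055)])
E
python3 - <<'E'
from h import *
ims={c:read_camera(c) for c in('top','scene')}
D=dts(ims)
for n,m,q in [('carrier',carrier,[.537,-.121,-.1]),('cover',cover,[.556,.106,0]),('b3',basket,[.603,-.297]),('b1',basket,[.607,-.386]),('pot',pot,[.54,.37])]:
    for cams in (('top','scene'),('top',),('scene',)):
        q1,f=fit(D,m,q,cams); print(n,cams,q1.round(4),round(f,3))
# brush top: wood end
for pt in [((106,261),(435,269))]:
    P=tri([('top',pt[0]),('scene',pt[1])]); print(P.round(4), proj('top',P),proj('scene',P))
vis={'top':ims['top'].copy(),'scene':ims['scene'].copy()}
hsv=cv2.cvtColor(ims['top'],cv2.COLOR_RGB2HSV); 
for c,(x0,x1,y0,y1) in dict(top=(95,135,245,275),scene=(400,450,255,310)).items():
    h=cv2.cvtColor(ims[c],cv2.COLOR_RGB2HSV)[y0:y1,x0:x1]
    m=((h[...,0]>5)&(h[...,0]<25)&(h[...,1]>70)&(h[...,2]>60)); ys,xs=np.nonzero(m)
    pts=np.c_[xs+x0,ys+y0].astype(np.float32); v=cv2.fitLine(pts,cv2.DIST_L2,0,.01,.01).ravel()
    t=(pts-v[2:])@v[:2]; print(c,len(pts),v[2:]+v[:2]*t.min(),v[2:]+v[:2]*t.max())
E
```

```text
carrier ('top', 'scene') [ 0.5367 -0.1177 -0.1076] 0.062Traceback (most recent call last):
  File "<stdin>", line 6, in <module>
  File "h.py", line 52, in fit
    r=minimize(f,s,method='Nelder-Mead',options=dict(initial_simplex=np.vstack([s]+[s+np.eye(n)[i]*sc for i in range(n)]),xatol=1e-5,fatol=1e-6))
    res = _minimize_neldermead(fun, x0, args, callback, bounds=bounds,
                               **options)
    fxr = func(xr)
    fx = function(np.copy(x), *(wrapper_args + args))
  File "h.py", line 44, in f
    uv=projs(c,pose(model,q))*S+(S-1)/2
       ~~~~~^^^^^^^^^^^^^^^^^
  File "h.py", line 21, in projs
    p=camera_params(cam); K=np.array(p['K'],float); d=np.array(p['dist_coeffs'],float); T=np.array(p['camera_from_world'])
ValueError: time passes only in moves, steps and waits
```

```bash
sed -i 's/^from bench import \*/from bench import *\nimport bench\nfrom functools import lru_cache\n@lru_cache\ndef camera_params(c): return bench.camera_params(c)/' h.py
cat > m1.py <<'E'
from h import *
ims={c:read_camera(c) for c in('top','scene')}
D=dts(ims)
for n,m,q in [('carrier',carrier,[.537,-.121,-.1]),('cover',cover,[.556,.106,0]),('b3',basket,[.603,-.297]),('b1',basket,[.607,-.386]),('pot',pot,[.54,.37])]:
    for cams in (('top','scene'),('top',),('scene',)):
        q1,f=fit(D,m,q,cams); print(n,cams,q1.round(4),round(f,3))
P=tri([('top',(106,261)),('scene',(435,269))]); print(P.round(4), proj('top',P),proj('scene',P))
for c,(x0,x1,y0,y1) in dict(top=(95,135,245,275),scene=(400,450,255,310)).items():
    h=cv2.cvtColor(ims[c],cv2.COLOR_RGB2HSV)[y0:y1,x0:x1]
    m=((h[...,0]>5)&(h[...,0]<25)&(h[...,1]>70)&(h[...,2]>60)); ys,xs=np.nonzero(m)
    pts=np.c_[xs+x0,ys+y0].astype(np.float32); v=cv2.fitLine(pts,cv2.DIST_L2,0,.01,.01).ravel()
    t=(pts-v[2:])@v[:2]; print(c,len(pts),v[2:]+v[:2]*t.min(),v[2:]+v[:2]*t.max())
print(read_time_s())
E
python3 m1.py
```

```text
carrier ('top', 'scene') [ 0.5367 -0.1177 -0.1051] 0.065
carrier ('top',) [ 0.5358 -0.118  -0.1059] 0.042
carrier ('scene',) [ 0.5376 -0.1171 -0.1061] 0.075
cover ('top', 'scene') [ 0.557   0.1045 -0.0008] 0.065
cover ('top',) [5.561e-01 1.047e-01 1.000e-04] 0.018
cover ('scene',) [ 0.5581  0.1043 -0.0018] 0.097
b3 ('top', 'scene') [ 0.6028 -0.3026] 0.032
b3 ('top',) [ 0.6027 -0.3027] 0.037
b3 ('scene',) [ 0.6039 -0.3015] 0.024
b1 ('top', 'scene') [ 0.6078 -0.3867] 0.027
b1 ('top',) [ 0.6071 -0.3868] 0.027
b1 ('scene',) [ 0.6086 -0.3864] 0.023
pot ('top', 'scene') [0.5423 0.3674] 0.049
pot ('top',) [0.5412 0.3668] 0.048
pot ('scene',) [0.5428 0.3676] 0.032
[0.4431 0.343  0.1781] [106.34211865 260.74573757] [435.54062485 269.05674993]
top 119 [102.844635 260.86017 ] [123.148926 258.09253 ]
scene 252 [415.29117 293.3768 ] [437.7758  267.80286]
3.0
```

```bash
cat >> h.py <<'E'
from scipy.spatial.transform import Rotation as R
def down(a): return (R.from_euler('z',a)*R.from_euler('x',np.pi)).as_quat()
CAR=np.array([.5367,-.1177,-.106])
def car(x,y): return pose(np.array([[x,y,0.]]),CAR)[0,:2]
def measure(model,q0,cams=('top','scene')):
    ims={c:read_camera(c) for c in cams}; return fit(dts(ims),model,q0,cams)
def st(*a): print(*a,'t',round(read_time_s(),1),'tcp',np.round(read_eef_pos(),4),'F',np.round(read_ft_force(),1),'gap',round(read_finger_gap(),4))
E
cat > b.py <<'E'
import sys
from h import *
def take(b,tx):
    q=down(CAR[2]); b=np.array(b)
    move_gripper(.045)
    move_ptp([*b,.16],q); 
    movel([*b,.051],q,.12); move_gripper(.008,30); st('grip')
    if read_finger_gap()<.010: print('MISS'); return False
    movel([*b,.15],q,.2)
    t=car(tx,0); move_ptp([*t,.15],q)
    movel([*t,.066],q,.15); movel([*t,.058],q,.03); st('down'); move_gripper(.04); movel([*t,.16],q,.2); return True
take([float(sys.argv[1]),float(sys.argv[2])],float(sys.argv[3]))
E
cat > c.py <<'E'
E
python3 b.py .603 -.3023 -.034 && python3 - <<'E'
from h import *
ims={c:read_camera(c) for c in('top','scene')}
o=np.hstack([cv2.resize(ims['top'][110:280,245:430],(400,368),interpolation=3),cv2.resize(ims['scene'][80:250,140:325],(400,368),interpolation=3)]); cv2.imwrite('pics/c2.png',o[:,:,::-1])
print(fit(dts(ims),basket,[.6075,-.3867]))
E
```

```text
grip t 6.6 tcp [ 0.6037 -0.3026  0.0521] F [ 0.4 -0.3  4.2] gap 0.0098
MISS
(array([ 0.6116646 , -0.38533374]), np.float64(0.40864676237106323))
```

View pics/c2.png

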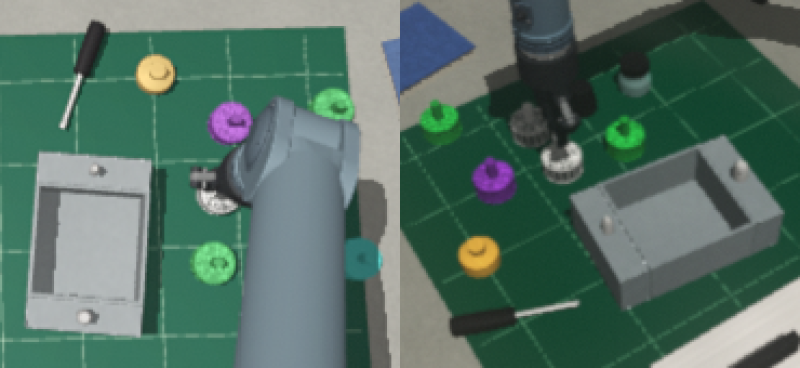

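```bash
python3 - <<'E'
from h import *
st(read_grasp_force(),read_tcp_rot())
move_gripper(.004,30); st(read_grasp_force())
p=np.array(read_eef_pos()); movel([p[0],p[1],.09],None,.1); st(read_grasp_force())
ims={c:read_camera(c) for c in('top','scene')}
o=np.hstack([cv2.resize(ims['top'][150:230,320:400],(400,400),interpolation=3),cv2.resize(ims['scene'][100:180,170:250],(400,400),interpolation=3)]); cv2.imwrite('pics/c3.png',o[:,:,::-1])
E
```

```text
29.60807114839554 [ 9.98594273e-01 -5.29978719e-02  7.89316639e-04  2.83614070e-04] t 6.7 tcp [ 0.6037 -0.3026  0.0521] F [-0.2 -0.1  5.3] gap 0.0101
29.80311244726181 t 7.0 tcp [ 0.6037 -0.3026  0.0521] F [-0.6  1.1  5.6] gap 0.0103
29.214136004447937 t 7.5 tcp [ 0.6037 -0.3026  0.0902] F [-0.5 -0.1 -1.5] gap 0.01
```

View pics/c3.png

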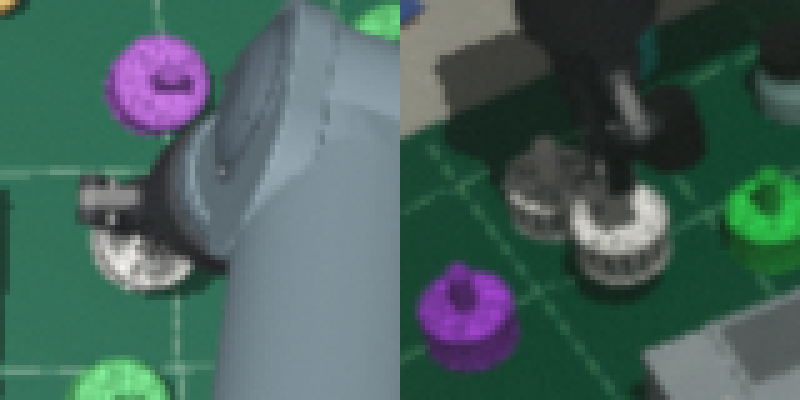

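```bash
sed -i 's/,\.051\],q,\.12/,.054],q,.12/; s/move_gripper(\.008,30)/move_gripper(.004,30)/; s/<\.010/<.007/; s/\[\*t,\.058\]/[*t,.060]/' b.py
python3 - <<'E'
from h import *
q=down(CAR[2]); p=read_eef_pos(); movel([p[0],p[1],.15],q,.2)
t=car(-.034,0); move_ptp([*t,.15],q); movel([*t,.068],q,.15); movel([*t,.0575],q,.03); st('down'); move_gripper(.04); movel([*t,.16],q,.2)
move_ptp([.40,-.05,.25],q)
ims={c:read_camera(c) for c in('top','scene')}; D=dts(ims)
print(fit(D,basket,[.6075,-.3867]),fit(D,basket+np.array([0,0,.005]),t),t)
st()
o=np.hstack([cv2.resize(ims['top'][110:280,245:430],(400,368),interpolation=3),cv2.resize(ims['scene'][80:250,140:325],(400,368),interpolation=3)]); cv2.imwrite('pics/c4.png',o[:,:,::-1])
E
```

```text
down t 10.1 tcp [ 0.5028 -0.114   0.0575] F [ 0.7  0.4 -1.9] gap 0.0102
(array([ 0.60799442, -0.38664336]), np.float64(0.026220254600048065)) (array([ 0.50143828, -0.11451502]), np.float64(0.02976754866540432)) [ 0.50289083 -0.11410275]
t 11.9 tcp [ 0.4    -0.0508  0.2484] F [-0.  -0.5 -0.1] gap 0.0398
```

View pics/c4.png

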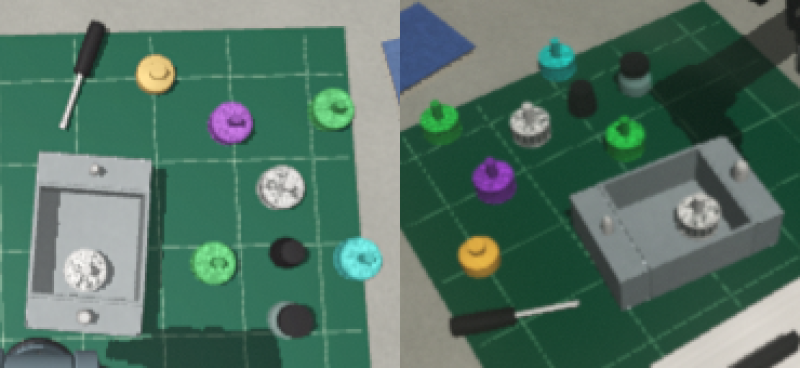

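```bash
python3 b.py .6078 -.3867 .034 && python3 - <<'E'
from h import *
q=down(CAR[2])
move_ptp([.45,.20,.30],q)
ims={c:read_camera(c) for c in('top','scene')}; D=dts(ims); B=basket+np.array([0,0,.005])
print(fit(D,B,car(-.034,0)),fit(D,B,car(.034,0)),car(.034,0)); st()
for c in('top','scene'):cv2.imwrite(f'pics/d_{c}.png',ims[c][:,:,::-1])
T=tri([('top',(104.5,260.8)),('scene',(436.0,269))]); L=tri([('top',(123.1,258.1)),('scene',(415.3,293.4))])
print(T,L,proj('top',L),proj('scene',L)); v=T-L; print(v/np.linalg.norm(v))
print('foot',[fit(D,circ(.032,z),[.447,.33]) for z in(0,)])
print(car(-.095,0),car(.095,0))
E
```

```text
grip t 15.2 tcp [ 0.6079 -0.3867  0.0543] F [-0.1  1.2  1. ] gap 0.0043
MISS
(array([ 0.50196916, -0.11471248]), np.float64(0.03622301667928696)) (array([ 0.5019454 , -0.11471202]), np.float64(0.03623385354876518)) [ 0.57050917 -0.12129725]
t 17.6 tcp [0.4505 0.1991 0.2996] F [-0.3 -0.9 -0. ] gap 0.0043
[0.44406441 0.34478625 0.18242545] [0.44434902 0.34558916 0.05380947] [123.16677511 258.04753947] [415.40697673 293.41444217]
[-0.00221284 -0.00624258  0.99997807]
foot [(array([0.43115405, 0.31416619]), np.float64(0.4968106150627136))]
[ 0.44223321 -0.10764885] [ 0.63116679 -0.12775115]
```

View pics/d_scene.png

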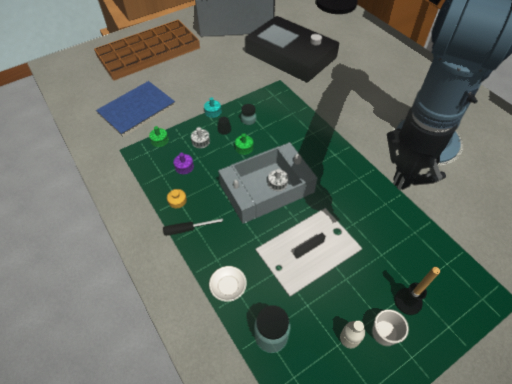

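```bash
python3 - <<'E'
from h import *
a=[cv2.imread('pics/d_top.png')[:,:,::-1],cv2.imread('pics/d_scene.png')[:,:,::-1]]
D=dts(dict(top=np.ascontiguousarray(a[0]),scene=np.ascontiguousarray(a[1])))
for c in (('top',),('scene',),('top','scene')): print(fit(D,basket,[.608,-.387],c))
stem=np.vstack([basket,circ(.007,.058,n=30)])
print(fit(D,stem,[.608,-.387]))
o=np.hstack([cv2.resize(a[0][170:220,350:400],(400,400),interpolation=3),cv2.resize(a[1][110:160,175:225],(400,400),interpolation=3)]); cv2.imwrite('pics/c5.png',o[:,:,::-1])
E
```

```text
(array([ 0.60703077, -0.38674613]), np.float64(0.026825612410902977))
(array([ 0.60907438, -0.3866707 ]), np.float64(0.01966233178973198))
(array([ 0.60795086, -0.38683325]), np.float64(0.0263458751142025))
(array([ 0.60770467, -0.38678982]), np.float64(0.042613789439201355))
```

View pics/c5.png

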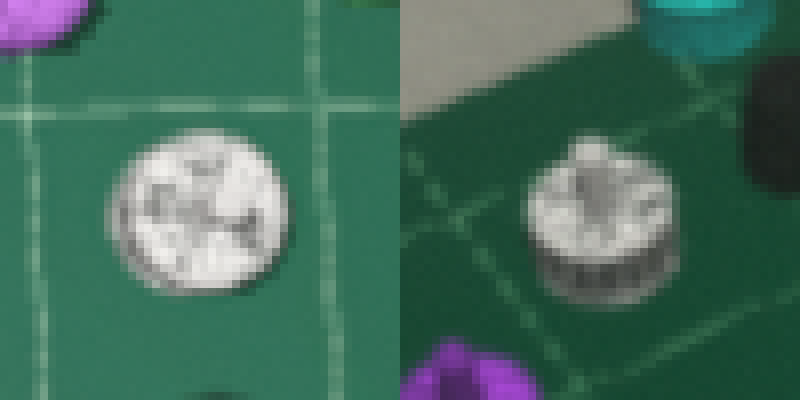

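```bash
python3 - <<'E'
from h import *
q=down(CAR[2]); b=[.6078,-.3867]
move_gripper(.045); move_ptp([*b,.16],q); movel([*b,.053],q,.12); st('open',read_grasp_force(),read_tcp_rot())
i0=read_camera('scene'); j0=read_camera('top')
move_gripper(.008,30); st(read_grasp_force()); 
i1=read_camera('scene')
f=lambda i,y,x:cv2.resize(i[y-35:y+35,x-35:x+35],(266,266),interpolation=3)
cv2.imwrite('pics/c6.png',np.hstack([f(i0,130,205),f(i1,130,205),f(j0,190,380)])[:,:,::-1])
E
```

```text
open 0.0 [ 9.98594023e-01 -5.29969568e-02  9.89785046e-04  5.65736499e-04] t 21.3 tcp [ 0.6087 -0.3874  0.0542] F [-1.3 -0.1  0.7] gap 0.0449
6.320841684937477 t 21.9 tcp [ 0.6082 -0.3878  0.0542] F [ 0.1 -1.5  9.8] gap 0.0081
```

View pics/c6.png

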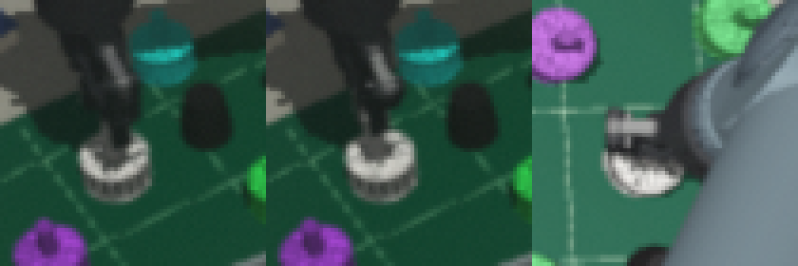

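```bash
python3 - <<'E'
from h import *
def shot():
    p=np.array(read_eef_pos()); Rm=R.from_quat(read_tcp_rot()).as_matrix(); out=[]
    for c in('top','scene'):
        u=projs(c,[p,p+.019*Rm[:,2],p+.019*Rm[:,2]+.011*Rm[:,0],p+.019*Rm[:,2]-.011*Rm[:,0]])
        s=projs(c,[[.6078,-.3867,.028],[.6078,-.3867,.058]])
        x,y=int(u[1][0])-20,int(u[1][1])-15
        im=np.ascontiguousarray(read_camera(c)[y:y+30,x:x+40]); im=cv2.resize(im,(400,300),interpolation=3)
        for k,(pt,col) in enumerate(zip(list(u)+list(s),[(255,0,0),(255,255,0),(0,255,0),(0,0,255),(255,0,255),(255,0,255)])):
            cv2.circle(im,tuple(int(v) for v in ((pt-[x,y]+.5)*10)),3,col,-1)
        out.append(im)
    return np.hstack(out)
a=shot()
move_gripper(.045); p=read_eef_pos(); movel([p[0],p[1],.12],None,.15); 
b=shot(); cv2.imwrite('pics/c7.png',np.vstack([a,b])[:,:,::-1]); st()
E
```

```text
t 23.1 tcp [ 0.6064 -0.3849  0.1182] F [-0.3 -0.3 -0.4] gap 0.0452
```

View pics/c7.png

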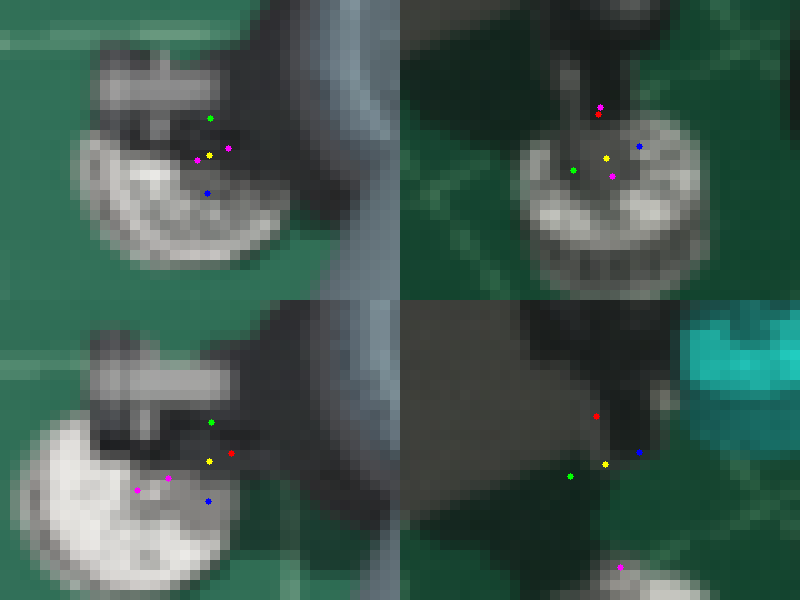

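```bash
python3 - <<'E'
from h import *
q=down(CAR[2]); move_ptp([.72,-.02,.15],q); move_gripper(.06); pause(.3); st(read_tcp_rot())
p=np.array(read_eef_pos()); Rm=R.from_quat(read_tcp_rot()).as_matrix(); out=[]
for c in('top','scene'):
    P=[p,p+Rm@[0,0,.019],p+Rm@[0,.03,.019],p+Rm@[0,-.03,.019],p+Rm@[.011,.03,.019],p+Rm@[-.011,.03,.019]]
    u=projs(c,P); x,y=(u[0]).astype(int)-[25,37]
    im=cv2.resize(np.ascontiguousarray(read_camera(c)[y:y+60,x:x+50]),(400,480),interpolation=3)
    for pt,col in zip(u,[(255,0,0),(255,255,0),(0,255,0),(0,0,255),(255,0,255),(255,255,255)]):
        cv2.circle(im,tuple(int(v) for v in ((pt-[x,y]+.5)*8)),3,col,-1)
    out.append(im)
cv2.imwrite('pics/c8.png',np.hstack(out)[:,:,::-1])
E
```

```text
[ 9.98600833e-01 -5.28807426e-02 -1.24448387e-05 -4.81212232e-05] t 25.2 tcp [ 0.72   -0.0199  0.15  ] F [-0.5 -1.1  0.1] gap 0.0602
```

View pics/c8.png

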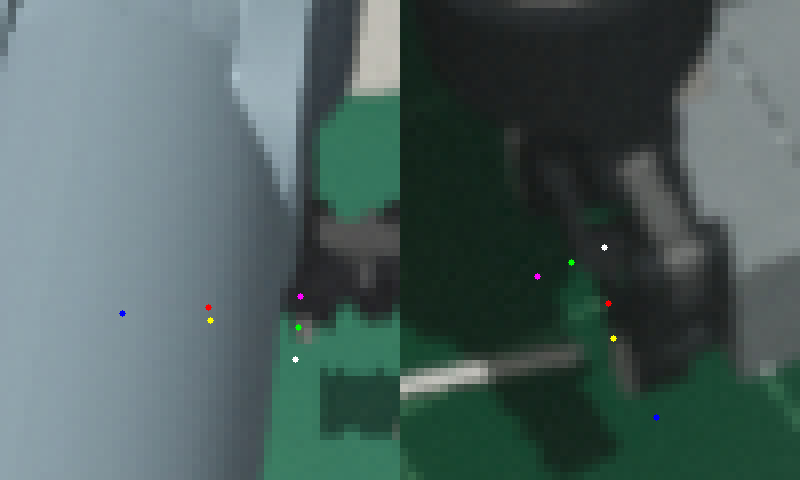

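```bash
python3 - <<'E'
from h import *
print(measure(basket,[.6078,-.3867],('top','scene')))
q=down(CAR[2]+np.pi/2); b=[.6078,-.3867]
if inverse_kinematics([*b,.16],q) is None: q=down(CAR[2]-np.pi/2)
move_gripper(.07); move_ptp([*b,.16],q); movel([*b,.056],q,.12); st('open')
for g in (.04,.03,.02,.014,.010,.006):
    move_gripper(g,30); pause(.1); st(g,round(read_grasp_force(),1))
E
```

```text
(array([ 0.60838881, -0.38732386]), np.float64(0.2041841298341751))
open t 28.4 tcp [ 0.6087 -0.3873  0.0572] F [-0.6 -0.6  0.5] gap 0.0699
0.04 0.0 t 28.9 tcp [ 0.6078 -0.3867  0.0562] F [-0.4  0.9  0.8] gap 0.0401
0.03 0.0 t 29.3 tcp [ 0.6077 -0.3867  0.0559] F [-0.5  0.  -0. ] gap 0.0298
0.02 0.0 t 29.6 tcp [ 0.6078 -0.3867  0.056 ] F [-0.5 -0.2 -0.2] gap 0.0198
0.014 0.0 t 30.0 tcp [ 0.6078 -0.3867  0.056 ] F [0.4 0.9 0.5] gap 0.0141
0.01 0.0 t 30.3 tcp [ 0.6078 -0.3867  0.056 ] F [-0.  -0.1 -0.6] gap 0.0099
0.006 0.0 t 30.6 tcp [ 0.6078 -0.3867  0.056 ] F [ 0.3 -0.1 -0.4] gap 0.006
```

```bash
python3 - <<'E'
from h import *
p=read_eef_pos(); b=[.6078,-.3867]; q=read_tcp_rot()
movel([*b,.08],None,.15); move_gripper(.03,30); movel([*b,.056],None,.1)
z=.056
while z>.030:
    z-=.002; movel([*b,z],None,.04); pause(.05)
    f=read_ft_force()[2]; 
    if f>3: break
st('contact?',z)
movel([*b,z+.003],None,.03); move_gripper(.004,30); st(round(read_grasp_force(),1))
E
```

```text
contact? 0.029999999999999978 t 35.5 tcp [ 0.6077 -0.3866  0.0299] F [0.2 0.4 0.3] gap 0.0297
29.4 t 36.1 tcp [ 0.6082 -0.3868  0.0333] F [0.6 0.1 1.5] gap 0.0125
```

```bash
python3 - <<'E'
from h import *
b=read_eef_pos(); movel([b[0],b[1],.14],None,.2); st(round(read_grasp_force(),1))
q=down(CAR[2]); t=car(.034,0); move_ptp([*t,.14],q); movel([*t,.05],q,.15); movel([*t,.0388],q,.03); st('down')
move_gripper(.03); movel([*t,.16],q,.2); move_gripper(.045)
move_ptp([.45,.15,.30],q); st()
ims={c:read_camera(c) for c in('top','scene')}; D=dts(ims); B=basket+np.array([0,0,.005])
print(fit(D,B,car(-.034,0)),fit(D,B,t),t)
cv2.imwrite('pics/c9.png',np.hstack([cv2.resize(ims['top'][165:285,240:330],(360,480),interpolation=3),cv2.resize(ims['scene'][120:230,205:330],(440,387),interpolation=3)[:,:]  if 0 else cv2.resize(ims['scene'][120:240,210:320],(440,480),interpolation=3)])[:,:,::-1])
for c in('top','scene'): 
    for n in('brush_center','stand_mouth','brush'): print(c,n,[(np.round(r['at'],1),round(r['confidence'],2)) for r in (tip_of(c,n))[:2]])
E
```

```text
29.3 t 36.8 tcp [ 0.6071 -0.3861  0.1386] F [-0.7  1.7 -1.7] gap 0.0129
down t 39.7 tcp [ 0.5704 -0.1213  0.0387] F [-0.1 -0.2 -1.8] gap 0.0129
t 42.3 tcp [0.4504 0.1486 0.2995] F [-0.3  1.3 -0.2] gap 0.0449
(array([ 0.50161878, -0.11456749]), np.float64(0.028631016612052917)) (array([ 0.56915228, -0.12142731]), np.float64(0.05718780308961868)) [ 0.57050917 -0.12129725]
top brush_center [(array([208.6, 187.6]), 0.62), (array([372.5, 259.7]), 0.18)]
top stand_mouth [(array([213.9, 215.8]), 0.61)]
top brush []
scene brush_center [(array([421.6, 284.2]), 0.88)]
scene stand_mouth [(array([417.1, 288.8]), 0.89), (array([411.2, 301.7]), 0.62)]
scene brush [(array([410.4, 298.4]), 0.52)]
```

View pics/c9.png

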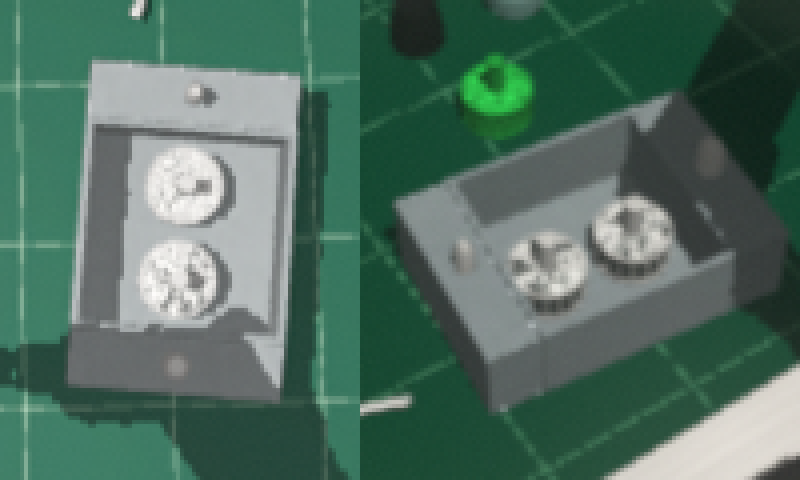

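```bash
cat > brush.py <<'E'
from h import *
ims={c:np.ascontiguousarray(cv2.imread(f'pics/{c}0.png')[:,:,::-1]) for c in('top','scene')}; D=dts(ims)
zs=np.linspace(.085,.178,30)
def f(q):
    t=0
    for c in ims:
        o=ray(c,(256,192))[0]
        C=np.c_[q[0]+q[2]*(zs-.07),q[1]+q[3]*(zs-.07),zs]
        v=C-o; n=np.cross(v,[q[2],q[3],1.]); n/=np.linalg.norm(n,axis=1)[:,None]
        top=circ(.008,.18,q[0]+q[2]*.11,q[1]+q[3]*.11,20)
        uv=projs(c,np.vstack([C+.008*n,C-.008*n,top]))*S+(S-1)/2
        d=cv2.remap(D[c],uv[:,0].astype(np.float32),uv[:,1].astype(np.float32),1,borderValue=9)[:,0]
        t+=np.mean(np.minimum(d/2.5,1)**2)
    return t
best=min((minimize(f,np.array([.4435,.344,0,0])+np.random.default_rng(k).normal(size=4)*[.004,.004,.05,.05],method='Nelder-Mead',options=dict(maxiter=2000,initial_simplex=None)) for k in range(25)),key=lambda r:r.fun)
print(best.x.round(4),best.fun)
E
python3 brush.py; python3 - <<'E'
from h import *
print(at_z('scene',(417.3,288.8),.07),at_z('top',(116.7,256.3),.07),at_z('scene',(421,285),.095), read_time_s())
E
```

```text
[0.4445 0.3443 0.0029 0.0043] 0.013431469909846783
[0.44197486 0.34175235 0.07      ] [0.45014881 0.35809028 0.07      ] [0.44323531 0.34245695 0.095     ] 42.675
```

```bash
cat > d.py <<'E'
from h import *
b=[.4447,.3446]; P=[.5415,.3672]; q=down(0.)
def guard(xy,z0,z1,fmax=1.5,step=.001):
    movel([*xy,z0],None,.1); pause(.15); f0=read_ft_force()[2]; z=z0
    while z>z1:
        z-=step; movel([*xy,z],None,.02); 
        if read_ft_force()[2]-f0>fmax: break
    return z
move_gripper(.06); move_ptp([*b,.27],q); movel([*b,.142],q,.15); st('at'); move_gripper(.005,60); pause(.1); st('grip',round(read_grasp_force(),1))
g=np.array(read_eef_pos()); off=g[2]-.010; np.save('off.npy',off)
movel([g[0],g[1],.30],None,.15); st('lift')
for n,x in (('thick',-.095),('thin',.095)):
    move_ptp([*P,.05+.06+off],q); movel([*P,.022+off],q,.12); pause(.2); st('dip'); movel([*P,.12+off],q,.15)
    t=car(x,0); move_ptp([*t,.125+off],q)
    z=guard(t,.103+off,.090+off); pause(.2); st(n,'tip z',round(z-off,4),'real',round(read_eef_pos()[2]-off,4)); movel([*t,.14+off],q,.15)
E
python3 d.py
```

```text
at t 44.8 tcp [0.4457 0.3449 0.1432] F [-0.2  0.3  0.4] gap 0.0598
grip 58.4 t 45.4 tcp [0.4453 0.3451 0.1429] F [-0.5  0.4  4.5] gap 0.0144
lift t 46.6 tcp [0.4446 0.3445 0.2985] F [-0.   0.8 -0.9] gap 0.0145
dip t 48.2 tcp [0.5422 0.3677 0.1561] F [ 0.2 -0.7 -0.1] gap 0.0143
thick tip z 0.093 real 0.0939 t 54.0 tcp [ 0.4429 -0.1077  0.2268] F [-0.6 -0.6  6.5] gap 0.0142
dip t 57.3 tcp [0.5422 0.3677 0.1562] F [ 0.4 -0.4 -1. ] gap 0.0143
thin tip z 0.093 real 0.0939 t 63.1 tcp [ 0.6317 -0.1278  0.2268] F [-0.8  0.   5. ] gap 0.0145
```

```bash
cat > e.py <<'E'
from h import *
off=float(np.load('off.npy')); q=down(0.); b=[.4447,.3446]
move_ptp([*b,.16+off],q); movel([*b,.075+off],q,.15)
z=.075
while z>.0115:
    z-=.004; movel([*b,z+off],q,.06)
    f=read_ft_force()
    if np.linalg.norm(f)>8: print('resist',z,f); break
st('in',round(read_eef_pos()[2]-off,4))
E
python3 e.py
```

```text
in 0.0106 t 70.1 tcp [0.4445 0.3444 0.1435] F [ 0.2 -0.4  0.2] gap 0.0141
```

```bash
python3 - <<'E'
from h import *
move_gripper(.05); p=read_eef_pos(); movel([p[0],p[1],.30],None,.15); move_ptp([.42,-.30,.35],down(0.)); st()
ims={c:read_camera(c) for c in('top','scene')}; D=dts(ims)
for cams in (('top','scene'),('top',),('scene',)): print(fit(D,cover,[.557,.1045,0],cams))
print('car',fit(D,carrier,CAR),'pot',fit(D,pot,[.5423,.3674]))
B=basket+np.array([0,0,.005]); print([fit(D,B,car(x,0)) for x in(-.034,.034)])
for c in ims: cv2.imwrite(f'pics/{c}0.png',ims[c][:,:,::-1])
E
python3 brush.py
```

```text
t 74.1 tcp [ 0.421  -0.2987  0.3499] F [-0.1 -0.1 -0.5] gap 0.0497
(array([ 0.55703799,  0.10449859, -0.00074734]), np.float64(0.06409576535224915))
(array([5.56088422e-01, 1.04684710e-01, 2.62891303e-04]), np.float64(0.018294697627425194))
(array([ 0.55806188,  0.10427182, -0.00135835]), np.float64(0.09575259685516357))
car (array([ 0.5368793 , -0.11767483, -0.10495691]), np.float64(0.052761778235435486)) pot (array([0.54227443, 0.36732602]), np.float64(0.04834458604454994))
[(array([ 0.5014852 , -0.11449413]), np.float64(0.02982836216688156)), (array([ 0.56979029, -0.12136636]), np.float64(0.05891438573598862))]
[0.4437 0.3435 0.0067 0.005 ] 0.012959570623934269
```

Brush is back, baskets in place; now the cover.

```bash
cat > f.py <<'E'
from h import *
C=np.array([.5568,.1045]); q=down(0.)
move_gripper(.05); move_ptp([*C,.14],q); movel([*C,.045],q,.12); movel([*C,.029],q,.04); st('at')
move_gripper(.005,90); pause(.15); st('grip',round(read_grasp_force(),1),read_tcp_rot().round(4) if hasattr(read_tcp_rot(),'round') else '')
g=np.array(read_eef_pos()); np.save('cov.npy',g)
movel([g[0],g[1],.06],None,.05); pause(.2); st('lift',np.round(read_ft_torque(),2))
movel([g[0],g[1],.18],None,.12)
q2=down(-.1052); T=[.5368,-.1177]; move_ptp([*T,.18],q2); movel([*T,g[2]+.110],q2,.1); pause(.2); st('over',round(read_grasp_force(),1),np.round(read_ft_torque(),2),read_tcp_rot())
ims={c:read_camera(c) for c in('top','scene')}; D=dts(ims)
m=np.vstack([rect(.23,.15,.116),rect(.23,.15,.110)])
for cams in (('top','scene'),('top',),('scene',)): print(fit(D,m,[*T,-.1052],cams))
cv2.imwrite('pics/c10.png',np.hstack([cv2.resize(ims['top'][150:280,235:335],(400,520),interpolation=3),cv2.resize(ims['scene'][100:230,210:310],(400,520),interpolation=3)])[:,:,::-1])
E
python3 f.py
```

```text
at t 77.6 tcp [0.5566 0.1044 0.0288] F [0.  0.  0.7] gap 0.0501
grip 88.3 [ 1.e+00 -1.e-04  1.e-04 -2.e-04] t 78.2 tcp [0.557  0.1044 0.0296] F [-1.3 -0.7  5.4] gap 0.0127
lift [0.01 0.   0.04] t 79.2 tcp [0.5567 0.1043 0.0596] F [ 0.2 -0.  -3.6] gap 0.0125
over 88.2 [-0.01 -0.    0.04] [ 9.98615389e-01 -5.25989181e-02  8.11114862e-04  2.89477483e-05] t 82.0 tcp [ 0.5375 -0.1179  0.1403] F [-0.5  0.5 -2.9] gap 0.0127
(array([ 0.53702577, -0.11829448, -0.10815896]), np.float64(0.199758380651474))
(array([ 0.5378729 , -0.1180507 , -0.10643224]), np.float64(0.2967020273208618))
(array([ 0.53634362, -0.11864304, -0.10870456]), np.float64(0.09474876523017883))
```

View pics/c10.png

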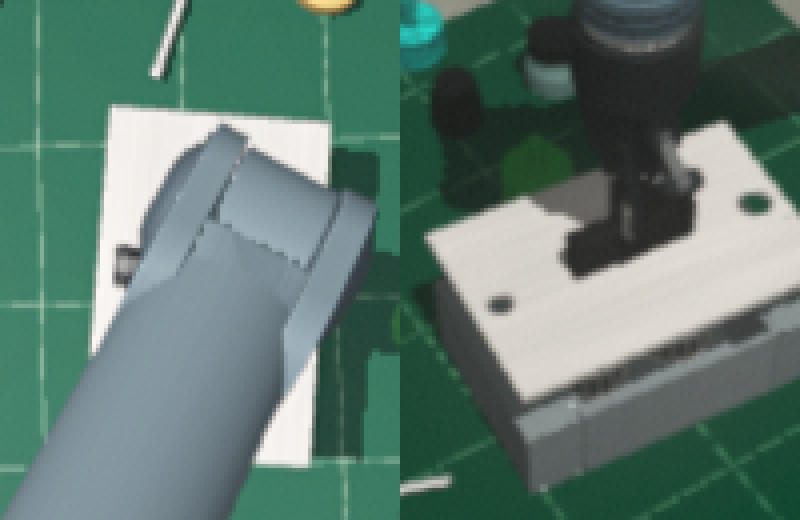

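```bash
cat > g.py <<'E'
from h import *
g=float(np.load('cov.npy')[2]); q=down(-.1052); T=np.array([.5368,-.1177])
f0=np.array(read_ft_force()); u=.105
movel([*T,g+u-.005],q,.05); u=.100; pause(.2); f0=np.array(read_ft_force())
while u>.0685:
    u-=.002; movel([*T,g+u],q,.03); pause(.03)
    f=np.array(read_ft_force())-f0
    if np.linalg.norm(f[:2])>4 or f[2]>4: st('contact u',round(u,4),f.round(1),np.round(read_ft_torque(),2)); 
    if f[2]>12 or np.linalg.norm(f)>20: break
pause(.2); st('end',round(u,4),np.round(read_ft_torque(),2))
E
python3 g.py
```

```text
end 0.068 [-0.04 -0.02  0.  ] t 87.3 tcp [ 0.537  -0.1177  0.0976] F [ 0.4  0.2 -2.1] gap 0.0127
```

```bash
python3 - <<'E'
from h import *
p=np.array(read_eef_pos()); T=[.5368,-.1177]; z=.0976
for k in range(4):
    z-=.0005; movel([*T,z],None,.02); pause(.1)
    if read_ft_force()[2]>1: break
st('press'); move_gripper(.05); pause(.2); p=read_eef_pos(); movel([p[0],p[1],.20],None,.1); move_ptp([.40,-.35,.35],down(0.)); st()
ims={c:read_camera(c) for c in('top','scene')}; D=dts(ims)
m=cover+np.array([0,0,.068]); print([fit(D,m,[.5368,-.1177,-.105],c) for c in(('top','scene'),('top',),('scene',))])
print('pot',fit(D,pot,[.5423,.3674]))
for c in ims: cv2.imwrite(f'pics/{c}0.png',ims[c][:,:,::-1])
cv2.imwrite('pics/c11.png',np.hstack([cv2.resize(ims['top'][110:290,90:430],(400,212),interpolation=3),cv2.resize(ims['scene'][80:384,110:460],(400,347),interpolation=3)[:212]]) [:,:,::-1]) if 0 else cv2.imwrite('pics/c11.png',cv2.resize(ims['scene'][70:360,110:460],(724,600),interpolation=3)[:,:,::-1])
E
python3 brush.py
```

```text
press t 87.7 tcp [ 0.537  -0.1178  0.0976] F [-1.7  0.6  3.6] gap 0.0122
t 90.7 tcp [ 0.4014 -0.3479  0.3491] F [ 1.5  0.2 -0.9] gap 0.0502
[(array([ 0.5369933 , -0.11720279, -0.10632038]), np.float64(0.06220991909503937)), (array([ 0.53612892, -0.11717468, -0.10868473]), np.float64(0.021582089364528656)), (array([ 0.5382743 , -0.11713204, -0.10462942]), np.float64(0.08675806224346161))]
pot (array([0.54229274, 0.36725833]), np.float64(0.049695562571287155))
[0.4439 0.3435 0.0012 0.0057] 0.011716336011886597
```

View pics/c11.png

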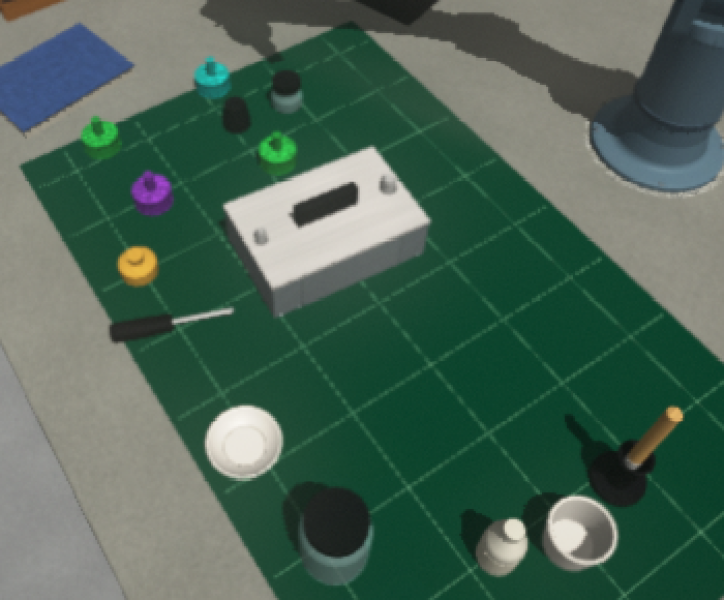

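The cover lies flush with both pins through it (at about 388,185 and 260,237). The brush stands in its stand, and the pot and the other things are where they were.

```bash
python3 -c "
from bench import *
print(sign_off())"
```

```text
the job is handed in; nothing more can be done
None
```

Job handed in at about 91 s of robot time: both steel baskets (only two were on the bench) stand upright in the carrier, each pin was dabbed after its own dip, the brush is back in its stand, and the cover lies flush with its large hole on the thick pin.

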